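Unload the dry-block heater into the vial rack in the same order

TASK

Move the four vials from the dry-block heater into the empty vial rack in the same order: the vial nearest the heater's control panel goes into the hole nearest the rack's handle, and so on along the row. Leave each vial standing upright on the bottom of its own hole, and never let a vial tip over on the way.

Things in the scene. Friction and masses are not known exactly. Their poses are not given: they have to be found in the camera images.
- heater: fixed dry-block heater: low white case, 88 x 280 mm, bay rim 58 mm high, four square aluminium modules in one row; at one end a grey control panel (63 mm high, black knob to 73 mm). Origin: worktop under the middle of the row; y along the row towards the panel, z up. The row's places: y = +69 (first, nearest the panel), +23, -23, -69 mm; the case spans y = -108 to +172
- rack: fixed empty aluminium vial rack: block 62 x 190 mm, top 32 mm up, one row of four round holes, 38 mm wide, 16 mm deep (flat dark bottoms, 16 mm up, on which vials stand); a steel loop handle with a grey grip, 23 mm up, sticks out 32 mm at one end. Origin: worktop under the middle of the row; y along the row towards the handle, z up. Holes: x = 0, y = +69 (first, nearest the handle), +23, -23, -69 mm
- vial_black_mid (a point): small clear glass vial with a black screw cap, 22 mm in diameter, 52 mm tall (cap 19 mm wide, top 10 mm); it weighs 15 to 31 g and stands upright, 18 mm deep and with 1.5 mm play all round, in its own module. This point: its centre, half-way up (26 mm above its underside); z along its axis, up towards the cap
- vial_cream_mid (a point): small clear glass vial with a cream screw cap, 22 mm in diameter, 52 mm tall (cap 19 mm wide, top 10 mm); it weighs 15 to 31 g and stands upright, 18 mm deep and with 1.5 mm play all round, in its own module. This point: its centre, half-way up (26 mm above its underside); z along its axis, up towards the cap
- vial_blue_mid (a point): large clear glass vial with a blue screw cap, 27 mm in diameter, 64 mm tall (cap 23 mm wide, top 13 mm); it weighs 15 to 31 g and stands upright, 18 mm deep and with 1.5 mm play all round, in its own module. This point: its centre, half-way up (32 mm above its underside); z along its axis, up towards the cap
- vial_amber_mid (a point): brown glass vial with a black screw cap and a paper band, 24 mm in diameter, 60 mm tall (cap 21 mm wide, top 11 mm); it weighs 15 to 31 g and stands upright, 18 mm deep and with 1.5 mm play all round, in its own module. This point: its centre, half-way up (30 mm above its underside); z along its axis, up towards the cap
- module_black: aluminium heater module, 44 mm square, 26 mm high (its top 68 mm above the worktop), bored for the black-capped vial, which stands in it at the start; it stays in its place in the heater. Origin: centre of its underside, z up, axes as the heater's
- module_cream: aluminium heater module, 44 mm square, 26 mm high (its top 68 mm above the worktop), bored for the cream-capped vial, which stands in it at the start; it stays in its place in the heater. Origin: centre of its underside, z up, axes as the heater's
- module_blue: aluminium heater module, 44 mm square, 26 mm high (its top 68 mm above the worktop), bored for the blue-capped vial, which stands in it at the start; it stays in its place in the heater. Origin: centre of its underside, z up, axes as the heater's
- module_amber: aluminium heater module, 44 mm square, 26 mm high (its top 68 mm above the worktop), bored for the brown glass vial, which stands in it at the start; it stays in its place in the heater. Origin: centre of its underside, z up, axes as the heater's

How it is judged (in metres and radians):
At the end, for the whole second after the job is handed in: Every vial stands upright (within 0.15 rad) on the bottom of its hole in the rack (centre height within 5 mm), within 12 mm of the middle of the hole that has the same place, counted from the rack's handle, as its module has in the heater, counted from the control panel; all released and at rest (x of vial_black_mid in the frame of rack between -0.012 and 0.012 m and z of vial_black_mid in the frame of rack between 0.037 and 0.047 m and angle between each of vial_black_mid, vial_cream_mid, vial_blue_mid, vial_amber_mid's own z axis and vertical below 0.15 rad and ((y of module_black in the frame of heater between 0.054 and 0.084 m and y of vial_black_mid in the frame of rack between 0.057 and 0.081 m) or (y of module_black in the frame of heater between 0.008 and 0.038 m and y of vial_black_mid in the frame of rack between 0.011 and 0.035 m) or (y of module_black in the frame of heater between -0.038 and -0.008 m and y of vial_black_mid in the frame of rack between -0.035 and -0.011 m) or (y of module_black in the frame of heater between -0.084 and -0.054 m and y of vial_black_mid in the frame of rack between -0.081 and -0.057 m)) and x of vial_cream_mid in the frame of rack between -0.012 and 0.012 m and z of vial_cream_mid in the frame of rack between 0.037 and 0.047 m and ((y of module_cream in the frame of heater between 0.054 and 0.084 m and y of vial_cream_mid in the frame of rack between 0.057 and 0.081 m) or (y of module_cream in the frame of heater between 0.008 and 0.038 m and y of vial_cream_mid in the frame of rack between 0.011 and 0.035 m) or (y of module_cream in the frame of heater between -0.038 and -0.008 m and y of vial_cream_mid in the frame of rack between -0.035 and -0.011 m) or (y of module_cream in the frame of heater between -0.084 and -0.054 m and y of vial_cream_mid in the frame of rack between -0.081 and -0.057 m)) and x of vial_blue_mid in the frame of rack between -0.012 and 0.012 m and z of vial_blue_mid in the frame of rack between 0.043 and 0.053 m and ((y of module_blue in the frame of heater between 0.054 and 0.084 m and y of vial_blue_mid in the frame of rack between 0.057 and 0.081 m) or (y of module_blue in the frame of heater between 0.008 and 0.038 m and y of vial_blue_mid in the frame of rack between 0.011 and 0.035 m) or (y of module_blue in the frame of heater between -0.038 and -0.008 m and y of vial_blue_mid in the frame of rack between -0.035 and -0.011 m) or (y of module_blue in the frame of heater between -0.084 and -0.054 m and y of vial_blue_mid in the frame of rack between -0.081 and -0.057 m)) and x of vial_amber_mid in the frame of rack between -0.012 and 0.012 m and z of vial_amber_mid in the frame of rack between 0.041 and 0.051 m and ((y of module_amber in the frame of heater between 0.054 and 0.084 m and y of vial_amber_mid in the frame of rack between 0.057 and 0.081 m) or (y of module_amber in the frame of heater between 0.008 and 0.038 m and y of vial_amber_mid in the frame of rack between 0.011 and 0.035 m) or (y of module_amber in the frame of heater between -0.038 and -0.008 m and y of vial_amber_mid in the frame of rack between -0.035 and -0.011 m) or (y of module_amber in the frame of heater between -0.084 and -0.054 m and y of vial_amber_mid in the frame of rack between -0.081 and -0.057 m))); the robot touches nothing.
It fails at once if a vial is tipped over (leans more than 45 degrees) (angle between any of vial_black_mid, vial_cream_mid, vial_blue_mid, vial_amber_mid's own z axis and vertical above 0.785 rad).
It also fails if it takes over 102 s, if anything falls off the work surface, if the arm or the gripper's body presses on something with over 40 N, if the wrist force passes 120 N, or if a joint passes its speed limit or range.

ROBOT

A 6-joint arm with a two-finger parallel gripper is mounted at the origin on a cart in front of the work surface, level with it; the furniture and walls round the work are solid. World frame = base frame: x ahead of the robot, y to its left, z up, the work surface at z = 0. Lengths are in mm, angles in rad, forces in N, time in s.
With the tool pointing down it reaches from about 325 to 850 mm from the base axis. Payload 15.5 kg.
Tool frame: the origin (TCP) lies at the very end of the fingers, on their centre line; the grasp point (between the pads) lies 19 mm behind it; z points along the fingers, y is the line along which they close (so a half turn about z gives the same grasp; the last joint's range is limited). The gripper opens to 91 mm and grips with 3 to 60 N. Pads are 32 mm wide; open, the fingers measure 118 mm over their backs; the gripper's body (76 mm by 178 mm) begins 60 mm behind the grasp point.
Start: joints at [-0.096, 0.494, 1.345, -0, 1.302, -0.096], TCP at [625.001, 0.003, 213.915] pointing down, gripper open.
Joint ranges: [-2.91, 2.91], [-0.82, 2.16], [0.22, 2.67], [-1.22, 4.37], [0.12, 2.79], [-3.08, 3.08]. Speed limits (rad/s): [1.89, 1.89, 2.57, 3.01, 3.01, 3.01].

INTERFACE

Orientations are given as a rotation vector (axis times angle).
In Python, from cell import robot, read_camera, spotter gives the robot as it stands. The module is installed in compiled form; this text tells all that it offers.
- The arm moves only by the tool play_rows, never from a script. Its argument "plan" is a list of rows, each a list of 7 numbers: the turn, a rotation vector about the world's x, y, z in degrees, then the shift along the world's x, y, z in mm, then the opening, from 0 (shut) to 1 (fully open). A call has 1 to 12 rows; each row is the pose to reach, as a shift and turn from the pose commanded when the call began; what a row does not reach only later rows make up. A row lasts 1/12 s, in which the tool goes at most 41.7 mm and 7.16 degrees, less where a joint would pass 70% of its speed; a pose out of reach is approached as far as the arm can. A call with a gripper value outside its range is refused whole. The fingers move at their own pace and stop on an object; the grip force is fixed at half the most. Time passes only in rows, so rows that repeat a pose let the fingers close. It gives the time, the measured TCP pose, the force, the opening and the grip force at its end, in the units of the state.
- robot.state(): the state, without advancing time (a new reading comes with each control period).
- read_camera(name): name is "scene" or "side" or "wrist"; returns a dict with "color" (420x560x3 uint8, blue, green, red), "z_map" (420x560 float32, mm along the optical axis (not along the pixel's ray), 0 where there is no reading), "fx", "fy", "cx", "cy" (pixels), "origin" and "rotation" of the camera in the world; the wrist camera has in their place "T_tool_cam" (4x4, takes a point from camera to tool coordinates, whose origin is the TCP and whose axes are the flange's). Camera axes: x right, y down, z forward; pixel columns grow to the right and rows downward; lengths in mm; the calibration is good to about 2 mm. A picture is of the moment at which its call begins: read the wrist's pose just before it.
- robot.sign_off(): hands the job in; it is judged then, once.
Trained networks look in a picture, given as the dict that the camera call returned (one of the last four; its "shot" number tells which), for a name from the list of things; names that differ only in an ending like _2 or _b are one class to them, and where a whole thing is asked for, a point or a joint stands for the part that bears it (a point fixed in the world has none). Each returns a list of dicts, best first, with "score" (0 to 1); they miss things now and then, are a little off and sometimes report something else, mostly with a low value. They report only what shows in the picture. A call takes as long as a camera call.
- spotter.search_frame(picture, label): "bbox" ([left, top, width, height] in pixels, round what is visible of it).
- spotter.outline_of(picture, label): "mask" (420x560 bool, what is visible of it) and "bbox" ([left, top, width, height] in pixels, round what is visible of it).
The state is a dict: "t": time; "q": joint angles; "joint_vel": joint speeds; "joint_torque": joint torques, N m; "tcp_pos": TCP position; "tool_rot": TCP orientation; "ft_force": force on the tool from outside, world axes, zero at the start; "ft_torque": the same for the moment, N m; "width": finger opening in mm; "gripper_force": force on a finger pad.
Only numpy, scipy, OpenCV 4.12 (cv2) and the standard library are available. Lean on these libraries where they do the work, as an engineer would, in place of code of your own. Each camera call takes 0.05 s, during which the arm holds its last target. There are 200 camera calls.

## Working session

There is one attempt and no reset: what is moved stays moved. The work goes in short steps, Python scripts to look and compute and a tool call to move; the robot and the scene stay as the last step left them, time stands still between calls to the robot, and variables do not carry over. Pictures are saved under pics/ and viewed, at most 14 in all, crops included, and the job is handed in when it is done.

Besides the shell and the picture viewer there is one more tool, called after ">>>" by a JSON object that holds its "method" and its "body". play_rows: Moves the arm, as the interface text tells. Its arguments: {"type":"object","properties":{"plan":{"type":"array"}},"required":["plan"]}

```bash
mkdir -p pics
cat > h.py <<'E'
import numpy as np, cv2
from cell import robot, read_camera, spotter
from scipy.spatial.transform import Rotation as R
def cam(name):
    s=robot.state(); p=read_camera(name)
    if "T_tool_cam" in p:
        T=np.eye(4);T[:3,:3]=R.from_rotvec(s["tool_rot"]).as_matrix();T[:3,3]=s["tcp_pos"]
        M=T@np.array(p["T_tool_cam"]); p["rotation"]=M[:3,:3]; p["origin"]=M[:3,3]
    return p
def cloud(p):
    v,u=np.indices(p["z_map"].shape); z=p["z_map"]
    c=np.stack([(u-p["cx"])/p["fx"]*z,(v-p["cy"])/p["fy"]*z,z],-1)
    return c@np.array(p["rotation"]).T+np.array(p["origin"])
E
python3 - <<'E'
from h import *
print(robot.state())
ims=[]
for n in ("scene","wrist"):
    p=cam(n); cv2.imwrite(f"pics/{n}0.png",p["color"]); P=cloud(p)
    print(n,p["origin"],p["rotation"],p["fx"],p["fy"],p["cx"],p["cy"])
    for l in ("heater","rack","vial_black_mid","vial_cream_mid","vial_blue_mid","vial_amber_mid","module_black"):
        for r in spotter.outline_of(p,l)[:2]:
            m=r["mask"]&(p["z_map"]>0); q=P[m]
            print(l,round(r["score"],2),r["bbox"],np.median(q,0).round() if len(q) else 0, np.percentile(q,98,axis=0).round() if len(q) else 0)
E
```

```text
{'t': 0.0, 'q': array([-9.54720502e-02,  4.94204740e-01,  1.34611987e+00,  5.10098531e-06,
        1.30253523e+00, -9.54962533e-02]), 'joint_vel': array([ 0.00040641,  0.00026889,  0.00052551,  0.00096086, -0.00089797,
        0.00088161]), 'joint_torque': array([-1.07322368e-03, -8.78814626e+01, -3.81857479e+01,  7.05250050e-02,
        5.33505273e-02, -1.50444166e-04]), 'tcp_pos': array([6.24612251e+02, 5.95439594e-02, 2.13328692e+02]), 'tool_rot': array([-2.22072259e+00, -2.22077333e+00,  1.26053762e-03]), 'ft_force': array([ 0.08057412, -0.07183249,  0.37750857]), 'ft_torque': array([ 0.03728567, -0.04155497, -0.01664258]), 'gripper_force': 0.0, 'width': 91.32957025756903}Traceback (most recent call last):
  File "<stdin>", line 5, in <module>
  File "h.py", line 13, in cloud
    return c@np.array(p["rotation"]).T+np.array(p["origin"])
           ~~~~~~~~~~~~~~~~~~~~~~~~~~~^~~~~~~~~~~~~~~~~~~~~~
ValueError: operands could not be broadcast together with shapes (420,560) (3,)
```

```bash
sed -i 's|    return c@np.array(p\["rotation"\]).T|    Rm=np.array(p["rotation"]); Rm=R.from_rotvec(Rm).as_matrix() if Rm.shape==(3,) else Rm\n    return c@Rm.T|' h.py
python3 - <<'E'
from h import *
for n in ("scene","wrist"):
    p=cam(n); cv2.imwrite(f"pics/{n}1.png",p["color"]); P=cloud(p)
    print(n,p["origin"],p["rotation"],p["fx"],p["fy"],p["cx"],p["cy"])
    for l in ("heater","rack","vial_black_mid","vial_cream_mid","vial_blue_mid","vial_amber_mid","module_black"):
        for r in spotter.outline_of(p,l)[:2]:
            m=r["mask"]&(p["z_map"]>0); q=P[m]
            print(l,round(r["score"],2),r["bbox"],np.median(q,0).round() if len(q) else 0, np.percentile(q,98,axis=0).round() if len(q) else 0)
E
```

```text
scene [   5.7972045  -416.78542025  672.142731  ] [-2.08718179  1.0607893  -0.50774125] 435.5810827174976 435.5810827174976 272.6748947984722 205.94956607748725
heater 0.81 [236.3, 236.3, 158.3, 76.2] [ 460. -167.   55.] [570. -56.  69.]
rack 0.81 [183.9, 161.1, 52.4, 64.0] [569. 151.  30.] [640. 267.  34.]
vial_black_mid 0.79 [365.1, 257.8, 14.3, 20.0] [ 528. -273.   88.] [ 541. -262.  103.]
vial_black_mid 0.5 [331.2, 257.8, 29.1, 27.2] [ 501. -237.   67.] [ 538. -206.   71.]
vial_cream_mid 0.55 [287.5, 244.4, 13.8, 19.0] [ 470. -150.   88.] [ 482. -139.  104.]
vial_blue_mid 0.78 [314.1, 243.9, 16.1, 27.0] [ 488. -191.   99.] [ 504. -178.  116.]
vial_blue_mid 0.66 [336.5, 248.4, 16.8, 26.9] [ 507. -233.   96.] [ 523. -221.  112.]
vial_amber_mid 0.8 [337.8, 247.7, 14.9, 26.6] [ 507. -232.   97.] [ 522. -220.  112.]
vial_amber_mid 0.19 [313.2, 245.6, 15.3, 26.2] [ 487. -191.   97.] [ 502. -178.  116.]
module_black 0.81 [357.5, 263.0, 27.2, 27.8] [ 520. -276.   68.] [ 557. -246.   71.]
wrist [625.65354195  81.17143896 383.36233509] [[ 9.99999936e-01 -2.02003612e-04 -2.95488862e-04]
 [-2.77610635e-04 -9.58816924e-01 -2.84024698e-01]
 [-2.25945707e-04  2.84024762e-01 -9.58816919e-01]] 367.58425394213907 367.58425394213907 286.3380463794451 207.9169307231122
heater 0.72 [52.9, 212.8, 194.5, 176.7] [477. -69.  57.] [568. -37.  63.]
rack 0.63 [153.7, 0.0, 119.5, 122.3] [556. 122.  30.] [605. 162.  32.]
vial_blue_mid 0.97 [152.1, 362.0, 22.5, 28.0] [ 506. -178.   88.] [580. -15. 269.]
```

View pics/scene1.png

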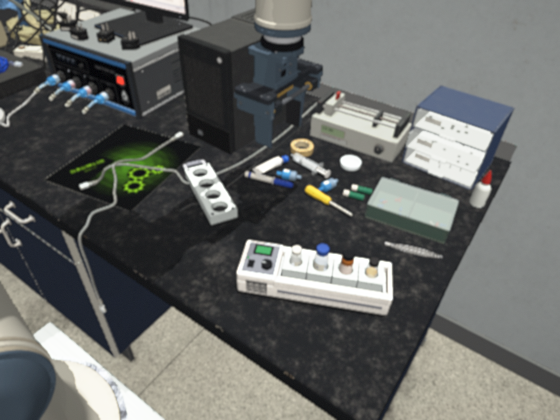

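View pics/wrist1.png

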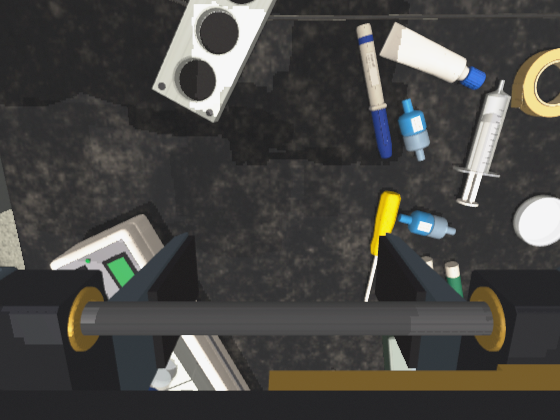

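Run:
```python
from h import *
s=cam("side"); w=cam("scene")["color"]
a=cv2.resize(w[150:240,170:250],None,fx=3.5,fy=3.5,interpolation=3); b=cv2.resize(w[230:320,230:400],None,fx=2.8,fy=2.8,interpolation=3)
o=np.zeros((600,800,3),np.uint8); o[:a.shape[0],:a.shape[1]]=a; o[:b.shape[0],300:300+b.shape[1]]=b
c=cv2.resize(s["color"],(360,270)); o[330:,:360]=c
cv2.imwrite("pics/c.png",o); P=cloud(s)
for l in ("heater","rack","vial_black_mid","vial_cream_mid","vial_blue_mid","vial_amber_mid","module_black","module_cream"):
    for r in spotter.outline_of(s,l)[:1]:
        m=r["mask"]&(s["z_map"]>0); q=P[m]
        print(l,round(r["score"],2),r["bbox"],np.median(q,0).round() if len(q) else 0, np.percentile(q,98,axis=0).round() if len(q) else 0)
```

```text
heater 0.87 [205.1, 230.0, 155.3, 119.5] [ 471. -226.   49.] [580. -63.  67.]
rack 0.69 [244.3, 178.1, 40.4, 46.3] [567. 144.  30.] [640. 264.  35.]
vial_black_mid 0.81 [315.9, 274.9, 13.3, 25.7] [ 530. -278.   88.] [ 542. -266.  104.]
vial_cream_mid 0.63 [258.5, 237.8, 9.3, 27.8] [ 473. -154.   88.] [ 484. -141.  104.]
vial_blue_mid 0.64 [273.2, 242.2, 16.8, 33.8] [ 492. -197.   95.] [ 507. -182.  116.]
vial_amber_mid 0.76 [294.6, 252.6, 13.2, 32.7] [ 512. -238.   95.] [ 524. -223.  112.]
module_black 0.85 [302.1, 283.6, 40.2, 35.4] [ 525. -285.   65.] [ 560. -257.   71.]
module_cream 0.67 [239.8, 253.1, 33.6, 24.0] [ 460. -156.   68.] [ 492. -130.   71.]
```

View pics/c.png

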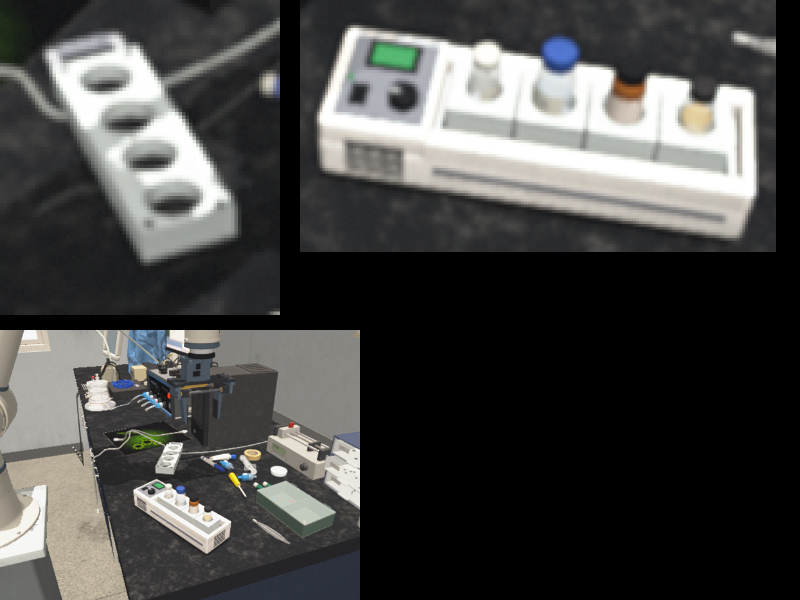

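The scene shows heater order from the panel as cream, blue, amber, black (cols ~296, 322, 347, 372). The rack's handle is at its far, left-hand end (~(190,165)). I'll move the wrist camera over the heater, turned about 25°.

>>> {"method": "play_rows", "body": {"plan": [[0,0,5,-20,-35,5,1],[0,0,10,-40,-70,10,1],[0,0,15,-60,-105,15,1],[0,0,20,-80,-140,20,1],[0,0,25,-100,-175,20,1],[0,0,25,-120,-210,20,1],[0,0,25,-120,-210,20,1],[0,0,25,-120,-210,20,1]]}}

```text
t: 2.02
tcp_pos: [504.1, -211.7, 234.1]
tool_rot: [1.693, 2.646, -0.0]
ft_force: [0.2, 1.7, 0.2]
width: 90.9
gripper_force: 0.0
```

Run:
```python
from h import *
p=cam("wrist"); cv2.imwrite("pics/w2.png",p["color"]); P=cloud(p)
print(robot.state()["tcp_pos"])
for l in ("heater","vial_black_mid","vial_cream_mid","vial_blue_mid","vial_amber_mid","module_black","module_cream","module_blue","module_amber"):
    for r in spotter.outline_of(p,l)[:2]:
        m=r["mask"]&(p["z_map"]>0); q=P[m]
        zt=np.percentile(q[:,2],95)
        t=q[q[:,2]>zt-4]
        print(l,round(r["score"],2),r["bbox"],"med",np.median(q,0).round(1),"top",len(t),t.mean(0).round(1),"mid",((t.min(0)+t.max(0))/2).round(1))
for n in("scene","side"):
    s=cam(n);Q=cloud(s)
    r=spotter.outline_of(s,"rack")[0];q=Q[r["mask"]&(s["z_map"]>0)];t=q[(q[:,2]>28)&(q[:,2]<36)]
    print(n,"rack",cv2.minAreaRect(t[:,:2].astype(np.float32)))
    r=spotter.outline_of(s,"heater")[0];q=Q[r["mask"]&(s["z_map"]>0)];t=q[(q[:,2]>50)&(q[:,2]<73)]
    print(n,"heater",cv2.minAreaRect(t[:,:2].astype(np.float32)))
```

```text
[ 504.80860066 -210.49770224  234.02281962]
heater 0.95 [239.9, 0.0, 99.8, 284.1] med [ 475. -130.   57.] top 7028 [452.1 -90.9  62.4] mid [ 482.5 -172.9   80.7]
vial_black_mid 0.68 [277.0, 242.4, 27.0, 35.1] med [ 532.9 -265.3   91.4] top 307 [ 534.7 -269.7  100. ] mid [ 535.1 -270.1   99.4]
vial_black_mid 0.48 [267.2, 185.1, 46.2, 44.9] med [ 511.  -221.2   66.7] top 1160 [ 514.2 -224.4   66.9] mid [ 516.3 -228.2   85.9]
vial_cream_mid 0.58 [277.5, 95.1, 23.6, 27.9] med [ 477.  -145.   100.1] top 414 [ 477.2 -145.2  100.3] mid [ 477.2 -145.3   99.9]
vial_blue_mid 0.67 [275.1, 148.7, 31.6, 32.9] med [ 494.8 -183.5  112. ] top 606 [ 496.4 -186.8  112.6] mid [ 496.5 -187.1  112.2]
vial_amber_mid 0.66 [276.2, 196.0, 29.0, 36.5] med [ 513.8 -223.9  107. ] top 464 [ 515.6 -228.2  108.7] mid [ 515.9 -228.4  108.3]
vial_amber_mid 0.51 [277.6, 97.9, 26.2, 25.8] med [ 477.1 -144.7  100. ] top 414 [ 477.2 -145.2  100.3] mid [ 477.2 -145.3   99.9]
module_black 0.93 [268.9, 232.8, 44.2, 43.6] med [ 530.7 -265.2   66.7] top 1094 [ 533.4 -267.1   66.7] mid [ 534.7 -270.1   66.5]
module_black 0.54
[... 253 characters left out ...]
e 0.75 [262.2, 135.7, 53.1, 49.9] med [ 491.  -180.2   66.7] top 1235 [ 494.6 -183.6   67.3] mid [ 496.4 -186.6   88.7]
module_amber 0.84 [265.1, 183.2, 48.5, 50.1] med [ 510.  -221.4   66.7] top 1219 [ 513.9 -225.    67. ] mid [ 515.6 -229.    85.9]
scene rack ((580.1486206054688, 168.67056274414062), (219.84910583496094, 63.27509689331055), 61.11863708496094)
scene heater ((491.47259521484375, -179.7758026123047), (90.46257781982422, 279.8392028808594), 24.80007553100586)
side rack ((579.4373168945312, 167.13235473632812), (218.48687744140625, 62.70405578613281), 61.141143798828125)Traceback (most recent call last):
  File "<stdin>", line 14, in <module>
IndexError: list index out of range
```

View pics/w2.png

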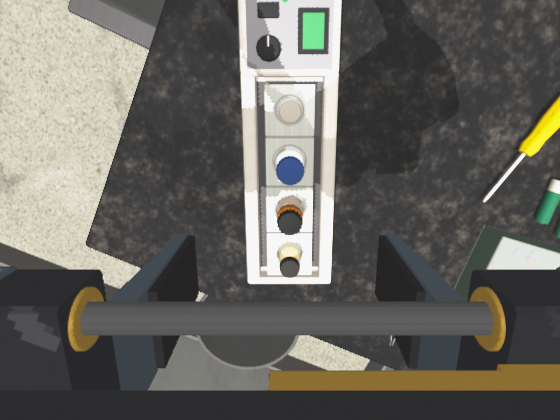

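Wrist image: heater row runs at column ~290, vials at rows 108 (cream), 168 (blue), 215 (amber), 262 (black). I'll check the wrist calibration against the fingers, which are symmetric about tool y=0.

Run:
```python
from h import *
s=robot.state(); p=cam("wrist"); P=cloud(p)
Rt=R.from_rotvec(s["tool_rot"]).as_matrix(); T=(P-s["tcp_pos"])@Rt
print(np.array(p["T_tool_cam"]).round(3), s["tcp_pos"], R.from_rotvec(s["tool_rot"]).as_euler("ZYX",degrees=True))
ok=p["z_map"]>0
for z0,z1 in((-8,2),(-20,-8),(-35,-20),(-50,-35)):
    m=ok&(T[...,2]>z0)&(T[...,2]<z1)&(abs(T[...,1])<75)
    a=T[m&(T[...,1]>0)];b=T[m&(T[...,1]<0)]
    if len(a) and len(b): print(z0,len(a),len(b),"inner",a[:,1].min(),b[:,1].max(),"med",np.median(a,0).round(1),np.median(b,0).round(1),"x",a[:,0].min(),a[:,0].max(),b[:,0].min(),b[:,0].max())
for r in range(240,300,15):
    o=np.where(ok[r]&(T[r,:,2]<5)&(T[r,:,2]>-80))[0]; l=o[o<286]; rr=o[o>286]
    if len(l) and len(rr): print(r,l.max(),T[r,l.max()].round(1),rr.min(),T[r,rr.min()].round(1))
```

```text
[[  -0.      -0.959   -0.284   80.87 ]
 [   1.      -0.       0.       0.72 ]
 [  -0.      -0.284    0.959 -169.503]
 [   0.       0.       0.       1.   ]] [ 504.98845327 -209.98310611  233.88603087] [ 1.15001942e+02 -3.51995167e-03 -1.79995873e+02]
-8 426 433 inner 46.19264666762381 -44.44453382608112 med [ 6.9 46.7 -3.7] [  7.2 -45.   -3.7] x -16.099968967579315 18.305417589648453 -15.575653299512956 18.49460297057936
-20 626 625 inner 45.99642468502912 -44.39726994364276 med [ 10.8  46.7 -14.1] [ 10.8 -45.  -14.2] x -14.409598620097386 18.49515010040035 -14.208730946583206 18.590346149818643
-35 860 854 inner 45.96075236724091 -44.31583897233064 med [ 15.1  46.7 -27.8] [ 15.  -45.1 -27.8] x -6.845623673329319 18.526650690445752 -6.305663246919477 18.65583101379891
-50 1123 1114 inner 45.82303667300157 -43.956975049048275 med [ 16.1  47.3 -43.3] [ 16.1 -45.5 -43. ] x -16.400472376868976 18.57957860343093 -16.02484368773347 18.774696633487018
240 194 [ 13.8 -45.1   0.9] 379 [14.1 46.5 -0.1]
255 195 [  6.4 -44.7  -0.6] 378 [ 5.8 46.7  0.5]
270 196 [ -2.3 -45.1   0.4] 377 [-1.8 46.4 -0.8]
285 198 [-11.5 -45.    1.7] 375 [-11.7  46.8   2. ]
```

>>> {"method": "play_rows", "body": {"plan": [[0,0,0,-14,32,-10,1],[0,0,0,-28,63,-30,1],[0,0,0,-28,63,-65,1],[0,0,0,-28,63,-90,1],[0,0,0,-28,63,-110,1],[0,0,0,-28,63,-110,1],[0,0,0,-28,63,-110,1]]}}

```text
t: 3.45
tcp_pos: [476.7, -146.9, 123.7]
tool_rot: [-1.687, -2.648, 0.0]
ft_force: [-0.0, -0.2, 0.4]
width: 91.0
gripper_force: 0.0
```

Run:
```python
from h import *
s=robot.state(); p=cam("wrist"); P=cloud(p); cv2.imwrite("pics/w3.png",p["color"])
Rt=R.from_rotvec(s["tool_rot"]).as_matrix(); T=(P-s["tcp_pos"])@Rt
print(s["tcp_pos"])
for l in ("vial_cream_mid","module_cream","vial_blue_mid"):
    for r in spotter.outline_of(p,l)[:1]:
        q=T[r["mask"]&(p["z_map"]>0)]; t=q[q[:,2]<np.percentile(q[:,2],5)+4]
        print(l,r["score"],r["bbox"],"tool top",t.mean(0).round(1),((t.min(0)+t.max(0))/2).round(1))
sc=cam("scene"); Q=cloud(sc); c=np.array([572,154]);u=np.array([.483,.876]);d=Q[...,:2]-c
m=(sc["z_map"]>0)&(Q[...,2]>60)&(Q[...,2]<500)&(abs(d@u)<220)&(abs(d[...,0]*u[1]-d[...,1]*u[0])<220)
q=Q[m]; print(len(q)); 
for a in (560,600,640,680,720):
    k=q[(q[:,0]>a)&(q[:,0]<=a+40)]
    if len(k): print(a,k.min(0).round(),k.max(0).round())
```

```text
[ 476.689382   -146.90391731  123.7403023 ]
vial_cream_mid 0.95 [269.1, 208.3, 37.4, 51.7] tool top [ 1.7  1.1 23.6] [ 1.   1.2 24. ]
module_cream 0.72 [254.5, 183.6, 67.8, 73.1] tool top [ 5.5  1.  56.9] [ 0.8  1.1 57.1]
vial_blue_mid 0.96 [270.5, 271.3, 38.1, 73.5] tool top [-43.8   1.    1.6] [-11.    1.1 -40.8]
4871
720 [734. 227.  60.] [760. 312. 287.]
```

View pics/w3.png

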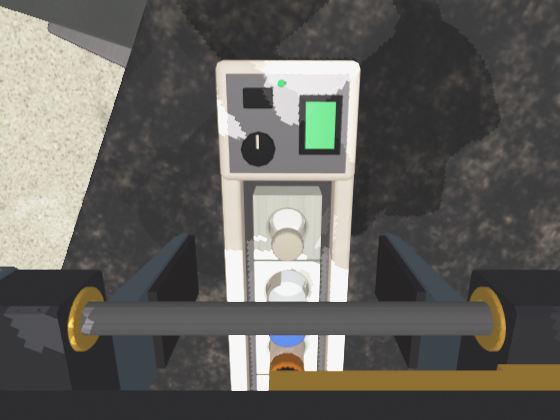

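The vial is centred between the fingers (cream cap at ~(287,243), between fingers at 195 and 378). Next: descend and close.

>>> {"method": "play_rows", "body": {"plan": [[0,0,0,0,0,-25,0.8],[0,0,0,0,0,-45,0.6],[0,0,0,0,0,-51,0.5],[0,0,0,0,0,-51,0],[0,0,0,0,0,-51,0],[0,0,0,0,0,-51,0],[0,0,0,0,0,-51,0],[0,0,0,0,0,-51,0],[0,0,0,0,0,-51,0],[0,0,0,0,0,-51,0]]}}

```text
t: 4.53
tcp_pos: [477.1, -147.1, 73.3]
tool_rot: [1.688, 2.649, 0.0]
ft_force: [0.5, -0.4, 0.0]
width: 27.6
gripper_force: 0.0
```

>>> {"method": "play_rows", "body": {"plan": [[0,0,0,0,0,0,0],[0,0,0,0,0,0,0],[0,0,0,0,0,0,0],[0,0,0,0,0,15,0],[0,0,0,0,0,40,0],[0,0,0,0,0,70,0],[0,0,0,0,0,90,0],[0,0,0,0,0,90,0]]}}

```text
t: 5.2
tcp_pos: [478.8, -147.7, 166.5]
tool_rot: [1.685, 2.645, 0.001]
ft_force: [1.7, -0.2, 0.6]
width: 21.3
gripper_force: 30.0
```

>>> {"method": "play_rows", "body": {"plan": [[0,0,-3,6,17,0,0],[0,0,-8,17,50,0,0],[0,0,-14,30,85,0,0],[0,0,-20,43,121,0,0],[0,0,-26,56,157,0,0],[0,0,-32,69,193,0,0],[0,0,-38,82,229,0,0],[0,0,-44,95,265,0,0],[0,0,-49,107,301,0,0],[0,0,-53,117,330,0,0],[0,0,-54,125,353,0,0],[0,0,-54,128,361,0,0]]}}

```text
t: 6.2
tcp_pos: [605.4, 217.3, 162.0]
tool_rot: [-2.706, -1.595, -0.0]
ft_force: [-0.4, -0.3, -0.5]
width: 21.4
gripper_force: 30.0
```

Run:
```python
from h import *
for i in range(8): read_camera("scene")
s=robot.state(); p=cam("wrist"); P=cloud(p); cv2.imwrite("pics/w4.png",p["color"])
Rt=R.from_rotvec(s["tool_rot"]).as_matrix(); T=(P-s["tcp_pos"])@Rt-np.array([1.2,.85,0])
print(s["tcp_pos"],R.from_rotvec(s["tool_rot"]).as_euler("ZYX",degrees=True),s["width"],robot.state()["t"])
W=T@Rt.T+s["tcp_pos"]
for n,pp,QQ in (("wrist",p,W),("scene",(sc:=cam("scene")),cloud(sc)),("side",(sd:=cam("side")),cloud(sd))):
  for r in spotter.outline_of(pp,"rack")[:1]:
    q=QQ[cv2.dilate(r["mask"].astype(np.uint8),np.ones((3,3)))>0]; t=q[(q[:,2]>27)&(q[:,2]<36)]
    print(n,r["score"],np.median(t[:,2]),cv2.minAreaRect(t[:,:2].astype(np.float32)))
    if n!="wrist": continue
    # hole pixels : below top inside
    m=cv2.morphologyEx(r["mask"].astype(np.uint8),cv2.MORPH_CLOSE,np.ones((5,5)))
    x,y,w,h=[int(v) for v in r["bbox"]]; reg=np.zeros_like(m);reg[y:y+h,x:x+w]=1
    g=((W[...,2]<26)&(W[...,2]>8)&(reg>0)).astype(np.uint8)
    k,lab,st,cc=cv2.connectedComponentsWithStats(g)
    for i in range(1,k):
        if st[i,4]>80:
            q=W[lab==i]; print(st[i],q.mean(0).round(1),((q.min(0)+q.max(0))/2).round(1),cv2.minEnclosingCircle(q[:,:2].astype(np.float32)))
```

```text
[604.83805435 212.8644317  162.98371505] [ 6.09404397e+01  1.29089393e-02 -1.79993070e+02] 21.108064813222946 6.65
wrist 0.89 30.39490139094866 ((581.5315551757812, 171.2576904296875), (221.5983123779297, 62.05447769165039), 61.019527435302734)
[ 251  120   73   39 1021] [627.2 254.1  23.1] [625.5 253.   17.1] ((625.43115234375, 250.626708984375), 32.406646728515625)
[ 265  168   44   43 1457] [606.5 216.5  15.4] [607.1 217.4  19.1] ((607.5030517578125, 218.1729278564453), 18.94806480407715)
[266 220  43  26 385] [588.7 182.8  15.2] [584.7 178.4  19.4] ((585.2420043945312, 177.76861572265625), 18.992830276489258)
[270 335  36  11 268] [533.3  83.4  19.6] [537.   88.3  19.5] ((537.1182250976562, 90.10306549072266), 17.018474578857422)
scene 0.52 nan ((0.0, 0.0), (0.0, 0.0), 0.0)
side 0.68 32.843165636082546 ((580.8690185546875, 169.29307556152344), (222.82400512695312, 62.78019714355469), 61.37583923339844)
  return _methods._mean(a, axis=axis, dtype=dtype,
  ret = ret.dtype.type(ret / rcount)
```

View pics/w4.png

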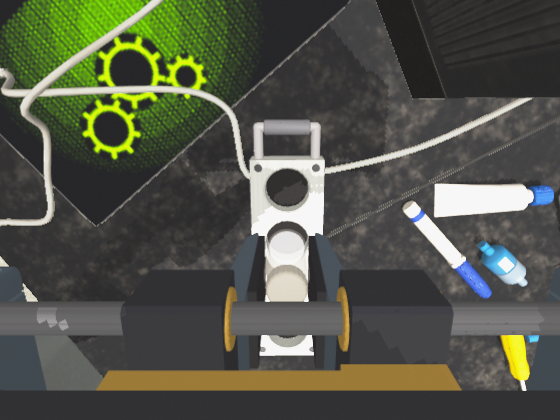

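Hole 1 is seen at (287,188) and its fitted circle has a radius of 18.95 mm, which matches the 38 mm holes. The vial hangs upright between the pads. I'll lower it into hole 1.

>>> {"method": "play_rows", "body": {"plan": [[0,0,0,2,3,-25,0],[0,0,0,2,3,-60,0],[0,0,0,2,3,-90,0],[0,0,0,2,3,-108,0],[0,0,0,2,3,-115,0],[0,0,0,2,3,-119,0],[0,0,0,2,3,-122,0],[0,0,0,2,3,-123,0],[0,0,0,2,3,-123,0],[0,0,0,2,3,-123,0]]}}

```text
t: 7.73
tcp_pos: [607.6, 217.1, 41.0]
tool_rot: [2.707, 1.594, 0.002]
ft_force: [-0.2, -0.4, 0.6]
width: 21.1
gripper_force: 30.0
```

>>> {"method": "play_rows", "body": {"plan": [[0,0,0,0,0,-0.7,0],[0,0,0,0,0,-0.7,0],[0,0,0,0,0,-0.7,0.3],[0,0,0,0,0,-0.7,0.45],[0,0,0,0,0,-0.7,0.45],[0,0,0,0,0,-0.7,0.45],[0,0,0,0,0,-0.7,0.45],[0,0,0,0,0,20,0.5],[0,0,0,0,0,55,0.5],[0,0,0,0,0,90,0.5],[0,0,0,0,0,125,0.5],[0,0,0,0,0,125,0.5]]}}

```text
t: 8.73
tcp_pos: [610.1, 217.9, 171.9]
tool_rot: [2.704, 1.593, 0.015]
ft_force: [1.0, 1.3, 0.8]
width: 45.5
gripper_force: 0.0
```

```bash
cat > chk.py <<'E'
from h import *
def look(fn=None,labels=()):
    for i in range(4): read_camera("scene")
    s=robot.state(); p=cam("wrist"); P=cloud(p)
    if fn: cv2.imwrite(fn,p["color"])
    Rt=R.from_rotvec(s["tool_rot"]).as_matrix(); T=(P-s["tcp_pos"])@Rt-np.array([1.2,.85,0]); W=T@Rt.T+s["tcp_pos"]
    print("tcp",s["tcp_pos"].round(1),"yaw",R.from_rotvec(s["tool_rot"]).as_euler("ZYX",degrees=True)[0].round(1),"w",round(s["width"],1),"t",s["t"])
    for l in labels:
        for r in spotter.outline_of(p,l)[:1]:
            q=W[r["mask"]&(p["z_map"]>0)]
            if not len(q): continue
            t=q[q[:,2]>np.percentile(q[:,2],95)-4]
            print(l,round(r["score"],2),r["bbox"],"top",t.mean(0).round(1),((t.min(0)+t.max(0))/2).round(1))
    return p,W
E
python3 -c "
from chk import *
look('pics/w5.png',['vial_cream_mid'])"
```

```text
tcp [606.4 216.8 164. ] yaw 61.0 w 45.5 t 8.9333
vial_cream_mid 0.55 [275.1, 180.3, 27.1, 36.7] top [607.5 218.6  65.9] [607.4 218.2  65.4]
```

View pics/w5.png

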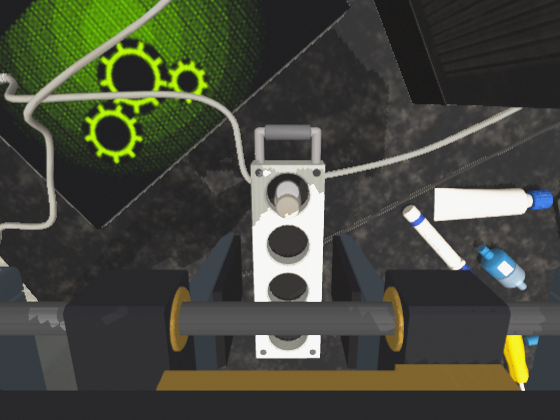

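The cream vial stands upright in hole 1: cap at (288,205), top height 66 mm plus the known 2 mm offset. Next is the blue vial.

>>> {"method": "play_rows", "body": {"plan": [[0,0,4,-6,-22,0,0.6],[0,0,9,-16,-58,0,0.6],[0,0,15,-26,-95,0,0.6],[0,0,21,-37,-134,0,0.6],[0,0,27,-47,-173,0,0.6],[0,0,33,-58,-212,0,0.6],[0,0,39,-69,-251,0,0.6],[0,0,45,-79,-290,0,0.6],[0,0,50,-90,-328,0,0.6],[0,0,53,-100,-364,0,0.6],[0,0,54,-107,-390,0,0.6],[0,0,54,-111,-405,0,0.6]]}}

```text
t: 10.03
tcp_pos: [494.6, -190.7, 164.0]
tool_rot: [-1.688, -2.648, 0.001]
ft_force: [0.9, 0.2, 0.4]
width: 54.7
gripper_force: 0.0
```

>>> {"method": "play_rows", "body": {"plan": [[0,0,0,0,0,0,0.6],[0,0,0,0,0,-15,0.6],[0,0,0,0,0,-40,0.6],[0,0,0,0,0,-40,0.6],[0,0,0,0,0,-40,0.6]]}}

```text
t: 10.45
tcp_pos: [495.1, -187.0, 123.9]
tool_rot: [-1.686, -2.647, 0.0]
ft_force: [-0.1, -0.8, 0.5]
width: 54.8
gripper_force: 0.0
```

```bash
python3 -c "
from chk import *
look(None,['vial_blue_mid','module_blue'])"
```

```text
tcp [ 496.6 -188.   125.9] yaw 115.0 w 54.8 t 10.65
vial_blue_mid 0.73 [264.4, 208.6, 43.6, 61.4] top [ 495.8 -187.9  112.6] [ 495.9 -188.6  112.1]
module_blue 0.75 [249.8, 189.6, 70.5, 68.0] top [ 493.4 -182.8   66.9] [ 495.9 -188.6   79. ]
```

>>> {"method": "play_rows", "body": {"plan": [[0,0,0,0,0,-25,0.6],[0,0,0,0,0,-45,0.6],[0,0,0,0,0,-50,0.6],[0,0,0,0,0,-50,0],[0,0,0,0,0,-50,0],[0,0,0,0,0,-50,0],[0,0,0,0,0,-50,0],[0,0,0,0,0,-50,0],[0,0,0,0,0,-50,0],[0,0,0,0,0,-50,0],[0,0,0,0,0,-50,0],[0,0,0,0,0,-50,0]]}}

```text
t: 11.8
tcp_pos: [496.5, -188.2, 75.8]
tool_rot: [1.687, 2.648, 0.0]
ft_force: [-0.8, -0.3, 9.2]
width: 26.5
gripper_force: 30.0
```

>>> {"method": "play_rows", "body": {"plan": [[0,0,0,0,0,15,0],[0,0,0,0,0,50,0],[0,0,0,0,0,85,0],[0,0,-4,5,20,90,0],[0,0,-9,13,52,90,0],[0,0,-15,22,88,90,0],[0,0,-21,31,126,90,0],[0,0,-27,40,164,90,0],[0,0,-33,49,202,90,0],[0,0,-39,58,240,90,0],[0,0,-45,68,278,90,0],[0,0,-50,77,314,90,0]]}}

```text
t: 12.8
tcp_pos: [573.2, 128.2, 165.4]
tool_rot: [2.654, 1.681, 0.001]
ft_force: [0.9, -0.9, 0.1]
width: 26.3
gripper_force: 30.0
```

>>> {"method": "play_rows", "body": {"plan": [[0,0,-3,8,30,0,0],[0,0,-4,11,46,0,0],[0,0,-4,12,51,0,0],[0,0,-4,12,51,-20,0],[0,0,-4,12,51,-55,0],[0,0,-4,12,51,-60,0],[0,0,-4,12,51,-60,0],[0,0,-4,12,51,-60,0]]}}

```text
t: 13.47
tcp_pos: [585.2, 176.5, 105.8]
tool_rot: [2.707, 1.594, -0.0]
ft_force: [1.1, -0.2, -0.2]
width: 26.5
gripper_force: 30.0
```

```bash
python3 -c "
from chk import *
look('pics/w6.png',['vial_blue_mid','vial_cream_mid'])"
```

```text
tcp [585.8 176.9 106.4] yaw 61.0 w 26.5 t 13.6667
vial_blue_mid 0.81 [259.1, 225.0, 55.0, 72.9] top [588.4 182.6 142.9] [586.3 180.9 142.5]
vial_cream_mid 0.87 [269.6, 134.2, 36.3, 41.8] top [607.2 218.2  66. ] [607.2 218.   65.7]
```

View pics/w6.png

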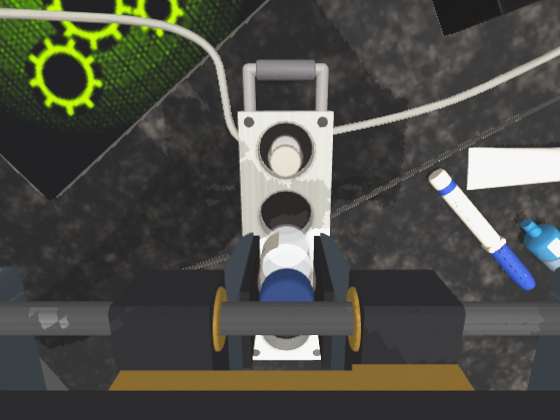

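Blue is over hole 2, which shows at (287,210). The cream vial is still in hole 1 at (286,160). Lowering.

>>> {"method": "play_rows", "body": {"plan": [[0,0,0,0,1,-25,0],[0,0,0,0,1,-45,0],[0,0,0,0,1,-55,0],[0,0,0,0,1,-60,0],[0,0,0,0,1,-63,0],[0,0,0,0,1,-64,0],[0,0,0,0,1,-64,0],[0,0,0,0,1,-64,0]]}}

```text
t: 14.48
tcp_pos: [585.6, 178.1, 41.8]
tool_rot: [2.706, 1.594, 0.002]
ft_force: [0.6, -0.2, -0.2]
width: 26.0
gripper_force: 30.0
```

>>> {"method": "play_rows", "body": {"plan": [[0,0,0,0,0,-1,0],[0,0,0,0,0,-1,0],[0,0,0,0,0,-1,0.4],[0,0,0,0,0,-1,0.5],[0,0,0,0,0,-1,0.5],[0,0,0,0,0,-1,0.5],[0,0,0,0,0,-1,0.5],[0,0,0,0,0,20,0.55],[0,0,0,0,0,55,0.55],[0,0,0,0,0,90,0.55],[0,0,0,0,0,124,0.6],[0,0,0,0,0,124,0.6]]}}

```text
t: 15.48
tcp_pos: [588.1, 178.7, 171.4]
tool_rot: [2.704, 1.593, 0.014]
ft_force: [1.3, 0.1, 0.9]
width: 54.8
gripper_force: 0.0
```

```bash
python3 -c "
from chk import *
look(None,['vial_blue_mid','vial_cream_mid'])"
```

```text
tcp [584.5 177.9 164.1] yaw 61.0 w 54.7 t 15.6833
vial_cream_mid 0.81 [273.7, 128.2, 31.4, 31.3] top [607.3 218.2  66. ] [607.2 218.2  65.9]
```

```bash
python3 -c "
from chk import *
p,W=look('pics/w7.png')
for l in ('vial_blue_mid','vial_amber_mid'): print([(r['score'],r['bbox']) for r in spotter.search_frame(p,l)])
m=(p['z_map']>0)&(np.hypot(W[...,0]-585,W[...,1]-178)<25)&(W[...,2]>70)&(W[...,2]<130); q=W[m]; t=q[q[:,2]>q[:,2].max()-5]; print(len(q),t.mean(0),t.min(0),t.max(0))
"
```

```text
tcp [584.8 177.9 164.4] yaw 61.0 w 54.7 t 16.0333
[(0.85, [275.2, 183.0, 28.6, 41.4])]
[]
769 [585.6646179  179.18277604  78.25306375] [574.12671021 167.70399824  75.4893626 ] [596.64104427 189.96984468  80.45750103]
```

View pics/w7.png

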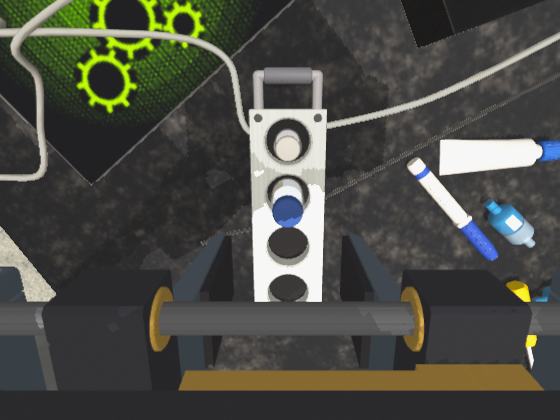

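Blue stands in hole 2 (cap at (288,210), top 78+2 mm). Next is amber.

>>> {"method": "play_rows", "body": {"plan": [[0,0,4,-4,-22,0,0.6],[0,0,9,-10,-58,0,0.6],[0,0,15,-16,-96,0,0.6],[0,0,21,-23,-135,0,0.6],[0,0,27,-30,-174,0,0.6],[0,0,33,-37,-213,0,0.6],[0,0,39,-43,-252,0,0.6],[0,0,45,-50,-291,0,0.6],[0,0,50,-57,-330,0,0.6],[0,0,53,-63,-366,0,0.6],[0,0,54,-67,-393,0,0.6],[0,0,54,-70,-408,0,0.6]]}}

```text
t: 17.18
tcp_pos: [514.5, -233.3, 165.0]
tool_rot: [1.688, 2.648, -0.001]
ft_force: [0.5, 0.2, -0.0]
width: 54.8
gripper_force: 0.0
```

>>> {"method": "play_rows", "body": {"plan": [[0,0,0,0,0,0,0.6],[0,0,0,0,0,-15,0.6],[0,0,0,0,0,-40,0.6],[0,0,0,0,0,-40,0.6],[0,0,0,0,0,-40,0.6]]}}

```text
t: 17.6
tcp_pos: [514.4, -229.0, 124.4]
tool_rot: [-1.686, -2.648, 0.0]
ft_force: [-0.1, 1.0, 0.1]
width: 55.0
gripper_force: 0.0
```

```bash
python3 -c "
from chk import *
look(None,['vial_amber_mid','module_amber'])"
```

```text
tcp [ 515.7 -230.   126.1] yaw 115.0 w 55.1 t 17.8
vial_amber_mid 0.69 [265.2, 206.2, 42.1, 58.7] top [ 515.2 -229.7  108.7] [ 515.4 -230.   108.3]
module_amber 0.9 [253.1, 190.4, 65.7, 67.1] top [ 512.9 -225.5   66.8] [ 515.7 -229.9   85.3]
```

Amber is centred. Descend by 51 (to 73.2) and grip.

>>> {"method": "play_rows", "body": {"plan": [[0,0,0,0,0,-25,0.6],[0,0,0,0,0,-45,0.6],[0,0,0,0,0,-51,0.6],[0,0,0,0,0,-51,0.5],[0,0,0,0,0,-51,0],[0,0,0,0,0,-51,0],[0,0,0,0,0,-51,0],[0,0,0,0,0,-51,0],[0,0,0,0,0,-51,0],[0,0,0,0,0,-51,0],[0,0,0,0,0,-51,0],[0,0,0,0,0,-51,0]]}}

```text
t: 18.95
tcp_pos: [515.4, -230.2, 74.7]
tool_rot: [1.687, 2.649, 0.0]
ft_force: [-0.9, 0.1, 6.8]
width: 23.5
gripper_force: 30.0
```

>>> {"method": "play_rows", "body": {"plan": [[0,0,0,0,0,15,0],[0,0,0,0,0,50,0],[0,0,0,0,0,85,0],[0,0,-4,3,20,90,0],[0,0,-9,7,52,90,0],[0,0,-15,11,88,90,0],[0,0,-21,16,126,90,0],[0,0,-27,21,164,90,0],[0,0,-33,26,202,90,0],[0,0,-39,31,240,90,0],[0,0,-45,36,278,90,0],[0,0,-50,41,316,90,0]]}}

```text
t: 19.95
tcp_pos: [555.9, 87.9, 164.3]
tool_rot: [2.654, 1.68, 0.001]
ft_force: [0.8, -0.7, 0.5]
width: 23.2
gripper_force: 30.0
```

>>> {"method": "play_rows", "body": {"plan": [[0,0,-3,4,32,0,0],[0,0,-4,6,47,0,0],[0,0,-4,7,52,0,0],[0,0,-4,7,52,-20,0],[0,0,-4,7,52,-55,0],[0,0,-4,7,52,-60,0],[0,0,-4,7,52,-60,0],[0,0,-4,7,52,-60,0]]}}

```text
t: 20.62
tcp_pos: [563.2, 137.5, 104.7]
tool_rot: [-2.707, -1.594, 0.0]
ft_force: [-0.3, -0.8, 0.2]
width: 23.3
gripper_force: 30.0
```

```bash
python3 -c "
from chk import *
look('pics/w8.png',['vial_blue_mid','vial_cream_mid','vial_amber_mid'])"
```

```text
tcp [563.8 137.9 105.4] yaw 61.0 w 23.1 t 20.8167
vial_blue_mid 0.6 [265.2, 132.8, 41.1, 50.6] top [585.5 179.   78.4] [585.2 178.7  77.9]
vial_cream_mid 0.63 [267.4, 58.7, 39.2, 39.8] top [607.1 217.8  66.1] [607.  217.7  65.9]
vial_amber_mid 0.67 [257.0, 225.1, 57.4, 75.4] top [565.9 142.8 139.5] [567.8 149.6 165.9]
```

>>> {"method": "play_rows", "body": {"plan": [[0,0,0,0,0,-25,0],[0,0,0,0,0,-45,0],[0,0,0,0,0,-55,0],[0,0,0,0,0,-60,0],[0,0,0,0,0,-63,0],[0,0,0,0,0,-64,0],[0,0,0,0,0,-64.5,0],[0,0,0,0,0,-64.5,0],[0,0,0,0,0,-64.5,0]]}}

```text
t: 21.77
tcp_pos: [563.4, 138.1, 40.4]
tool_rot: [2.707, 1.594, 0.002]
ft_force: [-2.7, -0.3, 7.3]
width: 23.2
gripper_force: 30.0
```

>>> {"method": "play_rows", "body": {"plan": [[0,0,0,0,0,-0.5,0],[0,0,0,0,0,-0.5,0.2],[0,0,0,0,0,-0.5,0.4],[0,0,0,0,0,-0.5,0.5],[0,0,0,0,0,-0.5,0.5],[0,0,0,0,0,-0.5,0.5],[0,0,0,0,0,-0.5,0.5],[0,0,0,0,0,20,0.55],[0,0,0,0,0,55,0.55],[0,0,0,0,0,90,0.55],[0,0,0,0,0,125,0.6],[0,0,0,0,0,125,0.6]]}}

```text
t: 22.77
tcp_pos: [566.1, 138.5, 170.8]
tool_rot: [2.704, 1.593, 0.013]
ft_force: [1.6, 0.7, 0.9]
width: 54.5
gripper_force: 0.0
```

```bash
python3 -c "
from chk import *
look('pics/w9.png',['vial_blue_mid','vial_cream_mid','vial_amber_mid'])"
```

```text
tcp [562.5 137.9 163.7] yaw 61.0 w 54.6 t 22.9667
vial_blue_mid 0.68 [273.1, 127.3, 32.9, 35.9] top [585.5 179.   78.4] [585.3 179.   77.9]
vial_amber_mid 0.77 [270.2, 180.2, 31.9, 42.4] top [563.4 139.2  74.5] [563.4 138.8  74. ]
```

View pics/w9.png

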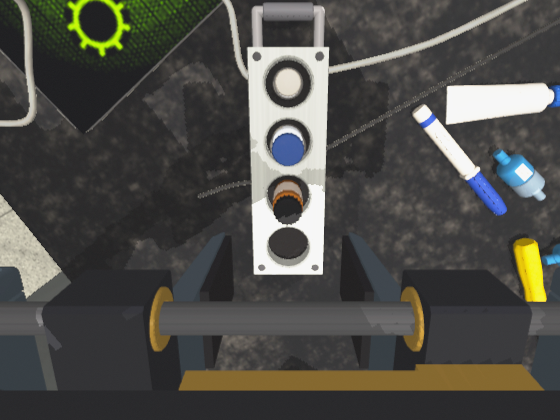

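Three vials now stand in the rack: cream (288,83), blue (288,148) and amber (288,207). Hole 4 at (288,243) is free. Now the black vial.

>>> {"method": "play_rows", "body": {"plan": [[0,0,4,-2,-22,0,0.6],[0,0,9,-4,-58,0,0.6],[0,0,15,-7,-96,0,0.6],[0,0,21,-9,-135,0,0.6],[0,0,27,-12,-174,0,0.6],[0,0,33,-15,-213,0,0.6],[0,0,39,-17,-252,0,0.6],[0,0,45,-20,-291,0,0.6],[0,0,50,-23,-330,0,0.6],[0,0,53,-25,-367,0,0.6],[0,0,54,-27,-394,0,0.6],[0,0,54,-28,-409,0,0.6]]}}

```text
t: 24.17
tcp_pos: [534.4, -274.1, 163.7]
tool_rot: [-1.689, -2.648, 0.001]
ft_force: [0.1, -0.6, 0.3]
width: 54.8
gripper_force: 0.0
```

>>> {"method": "play_rows", "body": {"plan": [[0,0,0,0,0,0,0.6],[0,0,0,0,0,-15,0.6],[0,0,0,0,0,-40,0.6],[0,0,0,0,0,-40,0.6],[0,0,0,0,0,-40,0.6]]}}

```text
t: 24.58
tcp_pos: [534.3, -269.4, 123.6]
tool_rot: [-1.686, -2.647, -0.0]
ft_force: [-1.0, 1.1, 0.8]
width: 54.6
gripper_force: 0.0
```

```bash
python3 -c "
from chk import *
look(None,['vial_black_mid','module_black'])"
```

```text
tcp [ 535.7 -270.9  125.6] yaw 115.0 w 54.6 t 24.7833
vial_black_mid 0.62 [265.3, 207.8, 39.9, 52.7] top [ 534.4 -271.4  100.1] [ 534.7 -272.    99.7]
module_black 0.88 [250.7, 193.2, 68.1, 64.1] top [ 533.3 -268.7   66.8] [ 534.6 -272.    81.5]
```

>>> {"method": "play_rows", "body": {"plan": [[0,0,0,-0.5,-0.5,-25,0.6],[0,0,0,-0.5,-0.5,-45,0.6],[0,0,0,-0.5,-0.5,-51,0.6],[0,0,0,-0.5,-0.5,-51,0.5],[0,0,0,-0.5,-0.5,-51,0],[0,0,0,-0.5,-0.5,-51,0],[0,0,0,-0.5,-0.5,-51,0],[0,0,0,-0.5,-0.5,-51,0],[0,0,0,-0.5,-0.5,-51,0],[0,0,0,-0.5,-0.5,-51,0],[0,0,0,-0.5,-0.5,-51,0],[0,0,0,-0.5,-0.5,-51,0]]}}

```text
t: 25.93
tcp_pos: [534.9, -271.7, 74.2]
tool_rot: [1.687, 2.649, -0.0]
ft_force: [0.3, 0.3, 7.2]
width: 21.5
gripper_force: 30.0
```

>>> {"method": "play_rows", "body": {"plan": [[0,0,0,0,0,15,0],[0,0,0,0,0,50,0],[0,0,0,0,0,85,0],[0,0,-4,0,20,90,0],[0,0,-9,1,52,90,0],[0,0,-15,1,88,90,0],[0,0,-21,2,126,90,0],[0,0,-27,3,164,90,0],[0,0,-33,3,202,90,0],[0,0,-39,4,240,90,0],[0,0,-45,5,278,90,0],[0,0,-50,6,316,90,0]]}}

```text
t: 26.93
tcp_pos: [540.2, 46.3, 163.7]
tool_rot: [2.654, 1.68, 0.001]
ft_force: [0.9, 0.2, 0.2]
width: 21.5
gripper_force: 30.0
```

>>> {"method": "play_rows", "body": {"plan": [[0,0,-3,0,33,0,0],[0,0,-4,0.5,49,0,0],[0,0,-4,0.5,53.5,0,0],[0,0,-4,0.5,53.5,-20,0],[0,0,-4,0.5,53.5,-55,0],[0,0,-4,0.5,53.5,-60,0],[0,0,-4,0.5,53.5,-60,0],[0,0,-4,0.5,53.5,-60,0]]}}

```text
t: 27.6
tcp_pos: [541.2, 97.5, 104.1]
tool_rot: [-2.707, -1.594, 0.001]
ft_force: [0.1, 0.1, 0.2]
width: 21.3
gripper_force: 30.0
```

```bash
python3 -c "
from chk import *
look('pics/w10.png',['vial_amber_mid','vial_blue_mid','vial_cream_mid','vial_black_mid'])"
```

```text
tcp [541.8  97.8 104.8] yaw 61.0 w 21.4 t 27.8
vial_amber_mid 0.96 [266.5, 133.2, 39.0, 48.7] top [563.1 138.9  74.5] [563.2 138.9  74.2]
vial_blue_mid 0.61 [262.4, 52.5, 46.8, 50.1] top [585.3 178.5  78.4] [585.4 178.4  78.2]
vial_cream_mid 0.91 [266.7, 0.0, 38.0, 24.7] top [602.9 210.4  63.9] [603.7 211.3  63.8]
vial_black_mid 0.65 [261.8, 227.5, 48.5, 74.1] top [542.8 100.6 132.2] [546.4 109.2 161.6]
```

>>> {"method": "play_rows", "body": {"plan": [[0,0,0,0,0,-25,0],[0,0,0,0,0,-45,0],[0,0,0,0,0,-55,0],[0,0,0,0,0,-60,0],[0,0,0,0,0,-63,0],[0,0,0,0,0,-64,0],[0,0,0,0,0,-64.5,0],[0,0,0,0,0,-64.5,0],[0,0,0,0,0,-64.5,0]]}}

```text
t: 28.8
tcp_pos: [541.4, 98.1, 39.9]
tool_rot: [2.706, 1.594, 0.002]
ft_force: [-2.3, 0.8, 5.9]
width: 21.0
gripper_force: 30.0
```

>>> {"method": "play_rows", "body": {"plan": [[0,0,0,0,0,-0.5,0],[0,0,0,0,0,-0.5,0.2],[0,0,0,0,0,-0.5,0.4],[0,0,0,0,0,-0.5,0.5],[0,0,0,0,0,-0.5,0.5],[0,0,0,0,0,-0.5,0.5],[0,0,0,0,0,-0.5,0.5],[0,0,0,0,0,20,0.55],[0,0,0,0,0,55,0.55],[0,0,0,0,0,90,0.55],[0,0,0,0,0,125,0.6],[0,0,0,0,0,125,0.6]]}}

```text
t: 29.8
tcp_pos: [544.0, 98.3, 170.0]
tool_rot: [2.703, 1.593, 0.012]
ft_force: [1.5, 0.4, 0.2]
width: 54.7
gripper_force: 0.0
```

>>> {"method": "play_rows", "body": {"plan": [[0,0,0,0,-20,10,0.6],[0,0,0,0,-40,20,0.6],[0,0,0,0,-40,20,0.6],[0,0,0,0,-40,20,0.6],[0,0,0,0,-40,20,0.6],[0,0,0,0,-40,20,0.6]]}}

```text
t: 30.3
tcp_pos: [540.7, 58.6, 183.3]
tool_rot: [-2.706, -1.595, 0.001]
ft_force: [-0.6, -1.1, -1.1]
width: 55.0
gripper_force: 0.0
```

```bash
python3 -c "
from chk import *
look('pics/w11.png',['vial_amber_mid','vial_blue_mid','vial_cream_mid','vial_black_mid'])"
```

```text
tcp [540.8  58.5 183.6] yaw 61.0 w 54.9 t 30.5
vial_amber_mid 0.82 [246.3, 81.5, 32.2, 30.0] top [563.4 138.6  74.5] [563.5 138.6  74.7]
vial_blue_mid 0.87 [245.8, 13.0, 35.5, 45.9] top [585.3 178.3  78.5] [585.2 178.3  78.3]
vial_black_mid 0.75 [247.2, 138.2, 30.7, 33.0] top [541.2  98.9  65.9] [540.9  98.6  65.4]
```

View pics/w11.png

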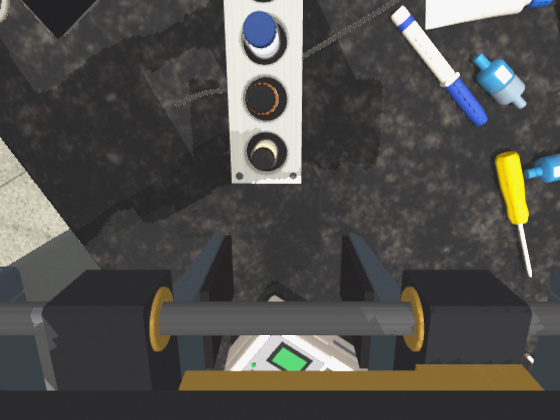

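Black (265,157), amber (262,98) and blue (262,35) stand upright in holes 4 to 2, each at the right height. Cream in hole 1 was last seen upright. The gripper touches nothing, so I'm handing in.

```bash
python3 -c "
from h import *
s=cam('side');print([(l,r['score'],np.median(cloud(s)[r['mask']&(s['z_map']>0)],0).round()) for l in ('vial_cream_mid','vial_black_mid') for r in spotter.outline_of(s,l)[:1]])
print(robot.sign_off())"
```

```text
[('vial_cream_mid', 0.64, array([610., 210.,  58.])), ('vial_black_mid', 0.74, array([538.,  91.,  51.]))]
the job is handed in; nothing more can be done
None
```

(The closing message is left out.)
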